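# Stack the desk tray

### The job

Pull the handled tray out from under the riser by its front fin until it is wholly clear, and let go of it flat on the desk. Then take it by its centre handle instead, lift it, and lower it gently onto the lower tray, both fins on the same side, until all four corner lugs are fully home in the sockets, and let go. Leave the other things where they are.

Things in the scene. Friction and masses are not known exactly. Their poses are not given: they have to be found in the camera images.
- tray: the tray to move: grey plastic desk tray with a handle, 170 mm long (its x) x 120 mm wide (y), about 0.45 kg, starting partly under the riser. Origin: under its centre, at foot level (0 when standing on the desk); z up. Underside at z = 12 mm, 4 mm walls up to z = 47 mm. It stands on four round corner lugs, see tray_lug
- tray_fin (a point): middle of the tray's front pull fin, at (-120, 0, 30) mm in the tray's frame. The fin is upright, 12 mm thick (y), sticking out from x = -85 to -142 mm, z = 13 to 47 mm. Axes as the tray's
- tray_handle (a point): centre of the tray's handle bar, at (0, 0, 78) mm in the tray's frame: straight bar along y, 14 mm thick (x), 96 mm long, z = 70 to 86 mm, on two 14 x 8 mm posts at y = +-44 mm; open below between the posts. Axes as the tray's
- tray_lug (a point): tip of one lug, at (-69, -44, 0) mm in the tray's frame; the others are at x = +-69, y = +-44 mm. Lugs are round, 14 mm across, 12 mm long, tips bevelled 2 mm
- base: the lower tray, of the same grey plastic, no handle, stuck to the desk, 170 (x) x 120 (y) mm, walls up to 45 mm, a pull fin like the upper tray's at its front (-x). Origin: underside centre, on the desk; z up. Each corner has a post with a socket, see base_socket. Fully home, the upper tray's underside rests on the post tops, its origin 58 mm above this one
- base_socket (a point): centre of one socket's mouth, at (-69, -44, 70) mm in the lower tray's frame; the others are at x = +-69, y = +-44 mm. Square, 16.4 mm wide, 16 mm deep, 1 mm bevel at the mouth, in a 28 mm square post with its top at z = 70 mm; the lugs have about 1.2 mm play all round
- riser: pine desk riser, fixed, 180 mm deep (x) x 240 mm wide (y), board top at z = 119 mm, 101 mm clear below, 18 mm legs along both sides (y = +-111 mm), open at front (-x) and back. A flat disc drive stands on it, up to z = 151 mm, from x = -52 mm back. Origin: under its centre on the desk. The tray faces out of the front, its handle under the board
- cartridge_a: black game cartridge 66 x 42 x 20 mm lying in the lower tray; bystander, loose; origin under its centre
- cartridge_b: second cartridge, the same; bystander, loose; origin under its centre
- tumbler: drinking glass, 72 mm wide, 95 mm tall; bystander, loose; origin under its centre
- pencup: white pen cup, 76 mm wide, pens up to 155 mm; bystander, loose; origin under its centre
- cases: stack of disc cases 125 x 142 x 50 mm with a disc on top; bystander, loose; origin under its centre
- joystick: black joystick, base 95 x 85 x 34 mm, ball top at 123 mm; bystander, loose; origin under its centre
- tape: roll of tape lying flat, 60 mm wide, 20 mm tall; bystander, loose; origin under its centre

How it is judged:
On the way, in this order (a step that is already met when the one before it is completed fails the run):
1. the tray stands flat on the desk, wholly clear of the riser, let go and at rest (x of tray in the frame of riser below -0.175 m and height (world z) of tray below 0.005 m and angle between tray's own z axis and vertical below 0.04 rad and contact force between the fingers and tray below 0.1 N and linear speed of tray below 0.02 m/s), for 0.2 s.
2. the tray is lifted clear of the desk by its centre handle (height (world z) of tray above 0.03 m and distance between the grasp point and tray_handle below 0.045 m and contact force between the fingers and tray above 1 N), for 0.2 s.
At the end, for the whole second after the job is handed in: the handled tray sits on the lower tray with its origin 55 to 60.5 mm above the lower tray's (58 mm is fully home), centred within 4 mm, long sides within 0.04 rad, level within 0.025 rad, fins on the same side, released and at rest (z of tray in the frame of base between 0.055 and 0.0605 m and horizontal distance between tray and base below 0.004 m and angle between the x axis of tray and the x axis of base, either way round below 0.04 rad and x of tray_fin in the frame of base below -0.1 m and angle between tray's own z axis and vertical below 0.025 rad and linear speed of tray below 0.01 m/s and angular speed of tray below 0.05 rad/s); the robot touches nothing.
It fails at once if the upper tray strikes or presses the lower tray with more than 80 N (contact force between tray and base above 80 N).
It fails at once if a cartridge in the lower tray is moved more than 20 mm (distance of any of cartridge_a, cartridge_b from where it was at the start of the episode above 0.02 m).
It fails at once if another bystander is moved more than 30 mm (distance of any of tumbler, pencup, cases, joystick, tape from where it was at the start of the episode above 0.03 m).
It also fails if it takes over 56 s, if anything falls off the work surface, if the arm or the gripper's body presses on something with over 40 N, if the wrist force passes 120 N, or if a joint passes its speed limit or range.

### The arm

A 6-joint arm with a two-finger parallel gripper is mounted at the origin on the work surface. World frame = base frame: x ahead of the robot, y to its left, z up, the work surface at z = 0. Lengths are in m, angles in rad, forces in N, time in s.
With the tool pointing down it reaches from about 0.35 to 0.775 m from the base axis. Payload 7.3 kg.
Tool frame: the origin (TCP) lies on the centre line of the jaws, within the pads' length; the fingertips stand 17 mm ahead of it and the grasp point (between the pads) lies 2 mm behind it (robot.tip_extent is the distance from the TCP to the fingertips, in m); z points along the fingers, y is the line along which they close (so a half turn about z gives the same grasp; the last joint's range is limited). The gripper opens to 92 mm and grips with 3 to 60 N. Pads are 19 mm wide; open, the fingers measure 130 mm over their backs; the gripper's body (75 mm by 190 mm) begins 47 mm behind the grasp point.
Start: joints at [1.135, 0.342, 1.524, -0, 1.275, -0.146], TCP at [0.15, 0.503, 0.244] pointing down, gripper open.
Joint ranges: [-2.53, 2.53], [-0.77, 2.02], [0.04, 2.7], [-1, 4.14], [0.28, 2.66], [-3.11, 3.11]. Speed limits (rad/s): [2.57, 2.57, 3.14, 3.14, 3.14, 3.14].

### API

Orientations are given as [roll, pitch, yaw] about the fixed x, y, z axes, in that order (R = Rz(yaw) Ry(pitch) Rx(roll)).
In Python, from cell import robot gives the robot as it stands.
- The arm moves only by the tool step_arm, never from a script. Its argument "motion" is a list of rows, each a list of 2 entries, a list of its own where there are three numbers: the shift along the tool's x, y, z in units of 60 mm (1.0 is 60 mm), then the turn about the tool's z in rad. In form: [[[x, y, z], spin], ...]. A call has 1 to 10 rows; each row is the pose to reach, as a shift and turn from the pose commanded when the call began, along the tool's axes at that moment; what a row does not reach only later rows make up. A row lasts 1/8 s, in which the tool goes at most 62.5 mm and 10.7 degrees, less where a joint would pass 70% of its speed; a pose out of reach is approached as far as the arm can. A call with a gripper value outside its range is refused whole. "hand" is the closure in counts, from 0 (fully open) to 255 (shut), set as the call begins (left out, the last holds). The fingers move at their own pace and stop on an object; "squeeze" is the grip in N (left out, the last holds). Time passes only in rows, so rows that repeat a pose let the fingers close. It gives the time, the measured TCP pose, the force, the opening and the grip force at its end, in the units of the state.
- robot.observe(): the state, without advancing time (a new reading comes with each control period).
- robot.read_camera(name): name is "scene" or "top"; returns a dict with "pixels" (480x640x3 uint8, red, green, blue), "intrinsics" (3x3 intrinsics, pixels), "xyz" and "rotation" of the camera in the world. Camera axes: x right, y up, looking along -z (the intrinsics and any distortion apply to the point x, -y, -z); pixel columns grow to the right and rows downward; lengths in m; the calibration is good to about 2 mm. A picture is of the moment at which its call begins. There is no depth.
- robot.hand_in(): hands the job in; it is judged then, once.
The state is a dict: "time": time; "qpos": joint angles; "qvel": joint speeds; "joint_efforts": joint torques, N m; "tool_pos": TCP position; "tool_rot": TCP orientation; "contact_force": force on the tool from outside, world axes, zero at the start; "torque": the same for the moment, N m; "opening": finger opening in m; "grip_force": force on a finger pad.
Only numpy, scipy, OpenCV 4.12 (cv2) and the standard library are available. Lean on these libraries where they do the work, as an engineer would, in place of code of your own. Each camera call takes 0.05 s, during which the arm holds its last target. There are 200 camera calls.

## Working session

There is one attempt and no reset: what is moved stays moved. The work goes in short steps, Python scripts to look and compute and a tool call to move; the robot and the scene stay as the last step left them, time stands still between calls to the robot, and variables do not carry over. Pictures are saved under pics/ and viewed, at most 10 in all, crops included, and the job is handed in when it is done.

Besides the shell and the picture viewer there is one more tool, called after "Request:" by a JSON object that holds its "fn" and its "kwargs", one argument or row to a line. step_arm: Moves the arm, as the interface text tells. Its arguments: {"type":"object","properties":{"motion":{"type":"array"},"hand":{"type":"number"},"squeeze":{"type":"number"}},"required":["motion"]}

```bash
mkdir -p pics
cat > h.py <<'E'
import numpy as np, cv2, pickle
from cell import robot
def snap(n,tag):
    c=robot.read_camera(n); cv2.imwrite(f'pics/{n}_{tag}.png',c['pixels'][:,:,::-1]); pickle.dump({k:c[k] for k in c},open(f'pics/{n}_{tag}.pkl','wb')); return c
def load(n,tag): return pickle.load(open(f'pics/{n}_{tag}.pkl','rb'))
def ray(c,uv):
    K=np.array(c['intrinsics']); d=np.array([(uv[0]-K[0,2])/K[0,0],-(uv[1]-K[1,2])/K[1,1],-1.])
    return np.array(c['xyz']),np.array(c['rotation'])@d
def onz(c,uv,z):
    o,d=ray(c,uv); return o+d*(z-o[2])/d[2]
def proj(c,p):
    K=np.array(c['intrinsics']); q=np.array(c['rotation']).T@(np.array(p)-np.array(c['xyz'])); 
    return K[0,2]+K[0,0]*q[0]/-q[2], K[1,2]+K[1,1]*q[1]/q[2]
E
python3 - <<'E'
from h import *
for n in('scene','top'):
    c=snap(n,'0'); print({k:np.round(c[k],4).tolist() if k!='pixels' else 0 for k in c})
print(robot.observe())
E
```

```text
{'pixels': 0, 'intrinsics': [[570.827, 0.0, 321.9035], [0.0, 570.827, 254.0586], [0.0, 0.0, 1.0]], 'xyz': [1.3978, 0.1842, 1.0581], 'rotation': [0.7124, 0.0044, 1.8244]}
{'pixels': 0, 'intrinsics': [[498.8858, 0.0, 324.39], [0.0, 498.8858, 234.4043], [0.0, 0.0, 1.0]], 'xyz': [0.539, -0.0447, 1.1307], 'rotation': [0.0584, 0.0009, -1.5682]}
{'time': 0.1, 'qpos': array([ 1.13501069e+00,  3.42660936e-01,  1.52493295e+00, -3.12049172e-05,
        1.27539603e+00, -1.45983277e-01]), 'qvel': array([ 2.30103593e-03, -1.93660564e-03, -2.38422070e-03,  9.45071811e-04,
       -1.73011786e-03, -6.66823097e-05]), 'joint_efforts': array([ 3.27823000e-03, -4.31999052e+01, -2.44696695e+01,  7.23144226e-02,
        5.26514417e-02, -4.58274690e-05]), 'tool_pos': array([0.1498571 , 0.50279753, 0.24310635]), 'tool_rot': array([-3.14020592e+00, -1.73729537e-04,  2.85179928e+00]), 'contact_force': array([-0.60589674,  0.42436406,  0.19680549]), 'torque': array([-0.02898941,  0.00684281, -0.00031969]), 'grip_force': 0.0, 'opening': 0.09165471938902893}
```

View pics/top_0.png

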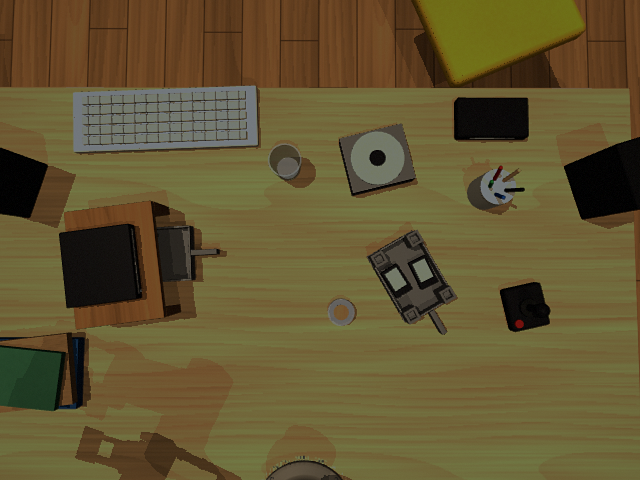

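View pics/scene_0.png

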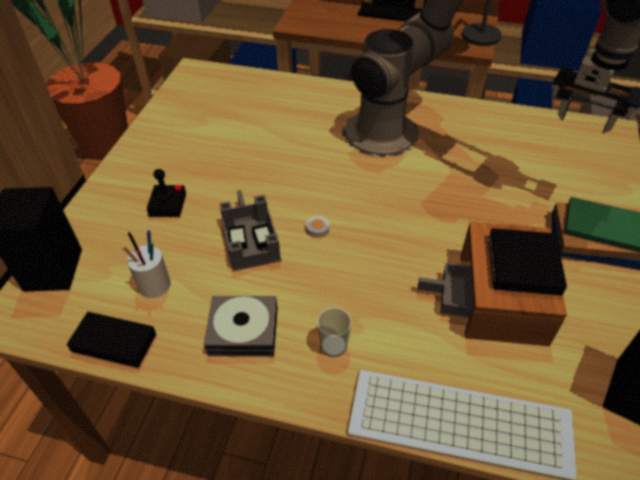

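The top view shows the riser at about (115,265) and the tray protruding from it, with its fin from (192,252) to (220,252). The lower tray is at about (412,278) with its fin tip at (442,330). The tape is at (341,312), the glass at (286,162), the cases at (378,158) and the joystick at (526,305). Next I'll enlarge both trays.

```bash
sed -i '2a from scipy.spatial.transform import Rotation as Ro' h.py; sed -i "s/np.array(c\['rotation'\])/Ro.from_euler('xyz',c['rotation']).as_matrix()/g" h.py
python3 - <<'E'
from h import *
im=cv2.imread('pics/top_0.png')
a=cv2.resize(im[200:300,140:240],(400,400),interpolation=cv2.INTER_CUBIC)
b=cv2.resize(im[225:340,360:460],(400,460),interpolation=cv2.INTER_CUBIC)
o=np.zeros((460,800,3),np.uint8);o[:400,:400]=a;o[:,400:]=b
o=cv2.convertScaleAbs(o,alpha=1.7)
cv2.imwrite('pics/crop1.png',o)
c=load('top','0')
for n,uv,z in [('fin tip',(220,252),.047),('riser FL',(153,202),.119),('riser FR',(165,317),.119),('base c',(412,278),.07),('tape',(341,312),.02),('glass',(286,162),.095),('joy',(526,305),.03),('cases',(378,158),.05)]: print(n,onz(c,uv,z).round(4))
E
```

```text
fin tip [0.5636 0.183  0.047 ]
riser FL [0.6636 0.3061 0.119 ]
riser FR [0.4309 0.2767 0.119 ]
base c [ 0.509  -0.2295  0.07  ]
tape [ 0.4323 -0.0807  0.02  ]
glass [0.7516 0.0373 0.095 ]
joy [ 0.4496 -0.4857  0.03  ]
cases [ 0.7701 -0.1605  0.05  ]
```

View pics/crop1.png

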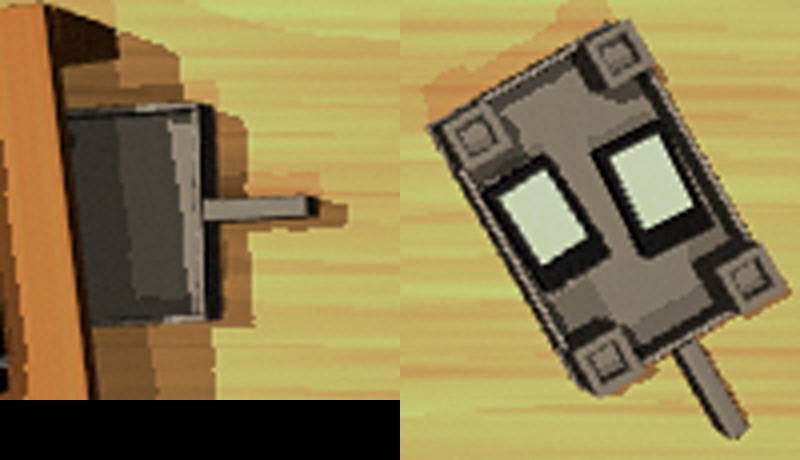

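The crop shows the four socket squares at (615,55), (475,133), (747,277) and (605,360). The fin's top runs from (205,209) to (306,207), and the tray's front wall corners are near (205,104) and (205,320).

Run:
```python
from h import *
c=load('top','0')
A=lambda p:((p[0]+.5)/4-.5+140,(p[1]+.5)/4-.5+200)
B=lambda p:((p[0]-400+.5)/4-.5+360,(p[1]+.5)/4-.5+225)
S=np.array([onz(c,B(p),.070) for p in [(615,55),(475,133),(747,277),(605,360)]])
print('sockets',S.round(4).tolist(),'c',S.mean(0)); 
m=(S[0]+S[1]-S[2]-S[3])/2; print('len',np.linalg.norm(m),'yaw',np.arctan2(m[1],m[0])); w=(S[1]+S[3]-S[0]-S[2])/2; print('wid',np.linalg.norm(w),'yaw',np.arctan2(w[1],w[0])-np.pi/2)
f0,f1,w0,w1=[onz(c,A(p),.047) for p in [(204,209),(308,207),(209,104),(205,320)]]
print(f0,f1,np.linalg.norm(f1-f0),'yaw',np.arctan2(*(f0-f1)[[1,0]]),'wall',w0,w1,np.linalg.norm(w0-w1),'yaw',np.arctan2(*(w0-w1)[[1,0]])+np.pi/2)
# refine: mask-based fin centre rows & riser front edge
im=c['pixels'].astype(int)
for u in range(194,218,4): print(u,[tuple(x) for x in im[246:260,u]][::1] if u==202 else '',end=' ')
hsv=cv2.cvtColor(c['pixels'],cv2.COLOR_RGB2HSV)
m=((hsv[...,1]<70)).astype(np.uint8)
for u in range(192,222,3):
    r=np.where(m[240:265,u])[0]+240; print(u,r.min() if len(r) else None,r.max() if len(r) else None)
# scene fin check
s=load('scene','0'); print('scene proj fin tip/root',proj(s,f1),proj(s,f0), 'socket',[tuple(np.round(proj(s,p))) for p in S])
```

```text
sockets [[0.5931, -0.233, 0.07], [0.5514, -0.1584, 0.07], [0.4758, -0.3019, 0.07], [0.432, -0.2265, 0.07]] c [ 0.51308765 -0.22995842  0.07      ]
len 0.1367568685265735 yaw 0.5244418381797104
wid 0.08631553650278247 yaw 0.5174683349409075
[0.56369256 0.24685041 0.047     ] [0.56492235 0.19038304 0.047     ] 0.05648076131436082 yaw 1.5925716115238449 wall [0.62086951 0.24516898 0.047     ] [0.50363778 0.24521377 0.047     ] 0.11723173882991748 yaw 1.5704142731164696
194  198  202 [(np.int64(115), np.int64(89), np.int64(50)), (np.int64(114), np.int64(81), np.int64(46)), (np.int64(111), np.int64(79), np.int64(44)), (np.int64(71), np.int64(56), np.int64(37)), (np.int64(86), np.int64(79), np.int64(69)), (np.int64(82), np.int64(75), np.int64(64)), (np.int64(82), np.int64(75), np.int64(64)), (np.int64(81), np.int64(74), np.int64(64)), (np.int64(62), np.int64(57), np.int64(49)), (np.int64(51), np.int64(37), np.int64(22)), (np.int64(84), np.int64(60), np.int64(32)), (np.int64(85), np.int64(62), np.int64(35)), (np.int64(119), np.int64(107), np.int64(60)), (np.int64(117), np.int64(109), np.int64(62))] 206  210  214  192 241 263
195 250 254
198 250 254
201 250 254
204 250 254
207 250 253
210 249 253
213 249 253
216 249 253
219 None None
scene proj fin tip/root (np.float64(418.905857630456), np.float64(276.7419808756844)) (np.float64(444.04216452108756), np.float64(281.1990071387186)) socket [(np.float64(237.0), np.float64(244.0)), (np.float64(273.0), np.float64(237.0)), (np.float64(227.0), np.float64(205.0)), (np.float64(261.0), np.float64(198.0))]
```

Request:
{"fn": "step_arm", "kwargs": {
  "motion": [
    [[-8.01,-2.695,0],1.262],
    [[-8.01,-2.695,0],1.262],
    [[-8.01,-2.695,0],1.262],
    [[-8.01,-2.695,0],1.262],
    [[-8.01,-2.695,0],1.262],
    [[-8.01,-2.695,0],1.262],
    [[-8.01,-2.695,0],1.262],
    [[-8.01,-2.695,0],1.262],
    [[-8.01,-2.695,0],1.262],
    [[-8.01,-2.695,0],1.262]
  ],
  "hand": 0,
  "squeeze": 30
}}

```text
time: 1.35
tool_pos: [0.564, 0.2107, 0.243]
tool_rot: [-3.14, -0.0, 1.589]
contact_force: [-0.3, 0.2, -0.2]
opening: 0.0921
grip_force: 0.0
```

Request:
{"fn": "step_arm", "kwargs": {
  "motion": [
    [[0,0,0.8],0],
    [[0,0,1.6],0],
    [[0,0,2.4],0],
    [[0,0,3.0],0],
    [[0,0,3.3],0],
    [[0,0,3.5],0],
    [[0,0,3.52],0],
    [[0,0,3.52],0]
  ]
}}

```text
time: 2.35
tool_pos: [0.565, 0.2111, 0.0337]
tool_rot: [3.14, -0.001, 1.59]
contact_force: [0.5, -0.8, 0.2]
opening: 0.0923
grip_force: 0.0
```

Request:
{"fn": "step_arm", "kwargs": {
  "motion": [
    [[0,0,0],0],
    [[0,0,0],0],
    [[0,0,0],0],
    [[0,0,0],0],
    [[0,0,0],0],
    [[0,0,0],0]
  ],
  "hand": 255,
  "squeeze": 25
}}

```text
time: 3.1
tool_pos: [0.5644, 0.2109, 0.0325]
tool_rot: [3.142, -0.0, 1.59]
contact_force: [0.8, 0.3, -0.5]
opening: 0.0366
grip_force: 0.0
```

Request:
{"fn": "step_arm", "kwargs": {
  "motion": [
    [[0,0,0],0],
    [[0,0,0],0],
    [[0,0,0],0],
    [[0,0,0],0],
    [[0,0,0],0]
  ]
}}

```text
time: 3.72
tool_pos: [0.5642, 0.2108, 0.0326]
tool_rot: [-3.141, 0.0, 1.59]
contact_force: [-1.8, -0.7, 1.7]
opening: 0.0119
grip_force: 24.9
```

Request:
{"fn": "step_arm", "kwargs": {
  "motion": [
    [[-0.1,0,0],0],
    [[-0.4,0,0],0],
    [[-0.8,0,0],0],
    [[-1.2,0,0],0],
    [[-1.6,0,0],0],
    [[-2.0,0,0],0],
    [[-2.4,0,0],0],
    [[-2.7,0,0],0],
    [[-2.9,0,0],0],
    [[-3.0,0,0],0]
  ]
}}

```text
time: 4.97
tool_pos: [0.5678, 0.0303, 0.0325]
tool_rot: [3.141, -0.0, 1.589]
contact_force: [-0.3, 2.9, 0.6]
opening: 0.0117
grip_force: 24.9
```

Request:
{"fn": "step_arm", "kwargs": {
  "motion": [
    [[-0.01,0,0],0],
    [[0,0,0],0],
    [[0,0,0],0],
    [[0,0,0],0],
    [[0,0,0],0]
  ],
  "hand": 100
}}

```text
time: 5.6
tool_pos: [0.5678, 0.031, 0.0325]
tool_rot: [3.142, -0.0, 1.59]
contact_force: [0.1, 0.1, -0.2]
opening: 0.0546
grip_force: 0.0
```

Request:
{"fn": "step_arm", "kwargs": {
  "motion": [
    [[0,0,-0.8],0],
    [[0,0,-1.8],0],
    [[0,0,-2.5],0],
    [[0,-1.0,-2.5],-0.2],
    [[0,-2.0,-2.5],-0.4],
    [[0,-2.6,-2.5],-0.6],
    [[0,-2.6,-2.5],-0.8],
    [[0,-2.6,-2.5],-1.0],
    [[0,-2.6,-2.5],-1.2],
    [[0,-2.6,-2.5],-1.4]
  ],
  "hand": 0
}}

```text
time: 6.85
tool_pos: [0.4117, 0.0279, 0.1826]
tool_rot: [3.141, 0.0, 2.909]
contact_force: [-0.1, 0.0, -0.2]
opening: 0.092
grip_force: 0.0
```

Run:
```python
from h import *
c=snap('top','1'); snap('scene','1')
im=cv2.cvtColor(c['pixels'],cv2.COLOR_RGB2BGR)
u,v=map(int,proj(c,(.568,.12,.047))); print(u,v)
u0,v0=u-90,v-70
o=cv2.convertScaleAbs(cv2.resize(im[v0:v0+140,u0:u0+190],(760,560),interpolation=cv2.INTER_CUBIC),alpha=1.7)
cv2.imwrite('pics/crop2.png',o); print(u0,v0)
```

```text
249 250
159 180
```

View pics/crop2.png

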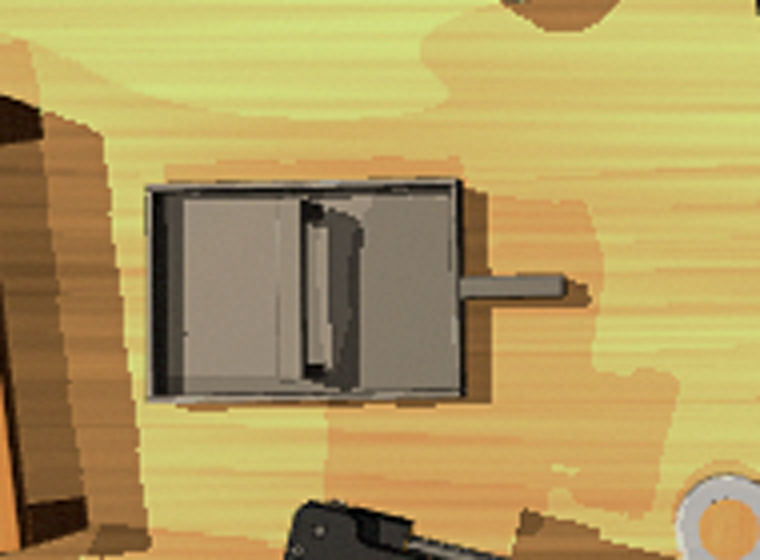

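The crop (origin 159,180, scale 4) shows the tray fully clear of the riser. Its wall corners are at (147,186), (461,180), (465,397) and (149,399). The fin runs from (461,288) to (566,285), and the bar's top is at about x 306–329.

Run:
```python
from h import *
c=load('top','1')
A=lambda p:((p[0]+.5)/4-.5+159,(p[1]+.5)/4-.5+180)
P=np.array([onz(c,A(p),.047) for p in [(147,186),(461,180),(465,397),(149,399)]])
print(P.round(4).tolist(),P.mean(0)); l=P[0]+P[3]-P[1]-P[2]; print('L',np.linalg.norm(l)/2,'yaw',np.arctan2(l[1],l[0])); w=P[1]+P[0]-P[2]-P[3]; print('W',np.linalg.norm(w)/2,np.arctan2(w[1],w[0])+np.pi/2)
f=[onz(c,A(p),.047) for p in [(461,288),(566,285)]]; d=f[0]-f[1]; print('fin',f,np.arctan2(d[1],d[0]))
print('bar',[onz(c,A(p),.086) for p in [(317.5,285),(304,285),(329,285),(317,202),(317,378)]])
# contour refinement: grey low-sat mask
hsv=cv2.cvtColor(c['pixels'],cv2.COLOR_RGB2HSV); m=(hsv[...,1]<75).astype(np.uint8); m[:, :185]=0;m[:,276:]=0; m[:222]=0; m[284:]=0
cn=max(cv2.findContours(m,cv2.RETR_EXTERNAL,cv2.CHAIN_APPROX_NONE)[0],key=cv2.contourArea); r=cv2.minAreaRect(cn); print(r)
print('rect c',onz(c,r[0],.047))
print(robot.observe()['tool_pos'],robot.observe()['tool_rot'])
```

```text
[[0.6198, 0.2375, 0.047], [0.6235, 0.0665, 0.047], [0.5057, 0.0634, 0.047], [0.5042, 0.2344, 0.047]] [0.56330803 0.15044614 0.047     ]
L 0.17104583015889677 yaw 1.5860818792736984
W 0.11672446033504758 1.5977489031894743
fin [array([0.56469685, 0.06601647, 0.047     ]), array([0.56647071, 0.00901357, 0.047     ])] 1.6019051581435657
bar [array([0.56515169, 0.13717157, 0.086     ]), array([0.56513366, 0.14423975, 0.086     ]), array([0.56516704, 0.13115059, 0.086     ]), array([0.60869534, 0.1379865 , 0.086     ]), array([0.51661102, 0.13681673, 0.086     ])]
((235.24452209472656, 252.22511291503906), (54.40911865234375, 79.58407592773438), 88.85424041748047)
rect c [0.56317986 0.14990978 0.047     ]
[0.41179618 0.02790246 0.18262719] [3.14151239e+00 3.18264620e-04 2.90366269e+00]
```

The bar's top is really the faint band at crop x 279–304. The light strip beside it is floor seen past the bar. That puts the handle at about (0.563, 0.151), which agrees with the walls and the fin.

Request:
{"fn": "step_arm", "kwargs": {
  "motion": [
    [[-1.0,1.3,0],-0.15],
    [[-1.97,2.583,0],-0.262],
    [[-1.97,2.583,0],-0.262],
    [[-1.97,2.583,0],-0.262],
    [[-1.97,2.583,0],-0.262],
    [[-1.97,2.583,0],-0.262]
  ]
}}

```text
time: 7.7
tool_pos: [0.5624, 0.1496, 0.1826]
tool_rot: [-3.141, -0.001, -3.121]
contact_force: [-0.4, -0.9, -0.2]
opening: 0.0919
grip_force: 0.0
```

Request:
{"fn": "step_arm", "kwargs": {
  "motion": [
    [[0,0,0.6],0],
    [[0,0,1.2],0],
    [[0,0,1.6],0],
    [[0,0,1.77],0],
    [[0,0,1.77],0]
  ]
}}

```text
time: 8.32
tool_pos: [0.5631, 0.15, 0.0766]
tool_rot: [3.142, -0.0, -3.12]
contact_force: [1.4, -0.4, 0.2]
opening: 0.0917
grip_force: 0.0
```

Request:
{"fn": "step_arm", "kwargs": {
  "motion": [
    [[0,0,0],0],
    [[0,0,0],0],
    [[0,0,0],0],
    [[0,0,0],0],
    [[0,0,0],0],
    [[0,0,0],0],
    [[0,0,0],0],
    [[0,0,0],0],
    [[0,0,0],0],
    [[0,0,0],0]
  ],
  "hand": 255,
  "squeeze": 40
}}

```text
time: 9.57
tool_pos: [0.5634, 0.1507, 0.0763]
tool_rot: [3.141, 0.0, -3.119]
contact_force: [-0.4, 2.4, -0.3]
opening: 0.0135
grip_force: 40.0
```

Request:
{"fn": "step_arm", "kwargs": {
  "motion": [
    [[0,0,-0.1],0],
    [[0,0,-0.4],0],
    [[0,0,-0.9],0],
    [[0,0,-1.4],0],
    [[0,0,-1.8],0],
    [[0,0,-2.0],0],
    [[0,0,-2.0],0],
    [[0,0,-2.0],0]
  ]
}}

```text
time: 10.58
tool_pos: [0.5627, 0.1503, 0.195]
tool_rot: [-3.141, -0.002, -3.119]
contact_force: [-0.2, 0.3, -4.5]
opening: 0.0138
grip_force: 40.0
```

Request:
{"fn": "step_arm", "kwargs": {
  "motion": [
    [[0.05,-0.3,0],0.05],
    [[0.15,-0.9,0],0.15],
    [[0.26,-1.7,0],0.28],
    [[0.4,-2.6,0],0.44],
    [[0.54,-3.5,0],0.6],
    [[0.68,-4.4,0],0.76],
    [[0.82,-5.2,0],0.9],
    [[0.92,-5.9,0],1.0],
    [[0.98,-6.25,0],1.06],
    [[0.98,-6.325,0],1.072]
  ]
}}

```text
time: 11.82
tool_pos: [0.5124, -0.2314, 0.1958]
tool_rot: [-3.141, -0.001, 2.089]
contact_force: [1.2, 0.1, -5.4]
opening: 0.0135
grip_force: 40.0
```

Run:
```python
from h import *
c=snap('top','2'); s=snap('scene','2')
S=(.513,-.23,.14); ims=[]
for k in (c,s):
    u,v=map(int,proj(k,S)); im=cv2.cvtColor(k['pixels'],cv2.COLOR_RGB2BGR); print(u-65,v-70)
    ims.append(cv2.resize(im[v-70:v+70,u-65:u+65],(390,420),interpolation=cv2.INTER_CUBIC))
cv2.imwrite('pics/crop3.png',cv2.convertScaleAbs(np.hstack(ims),alpha=1.7))
o=robot.observe(); print(o['tool_pos'],o['tool_rot'],o['contact_force'],o['time'],o['opening'])
```

```text
353 207
181 129
[ 0.5129997  -0.22996508  0.19595871] [-3.14156899e+00 -1.04522638e-03  2.09215719e+00] [ 0.22419783  0.11786298 -3.90288116] 11.925 0.01371020871300982
```

View pics/crop3.png

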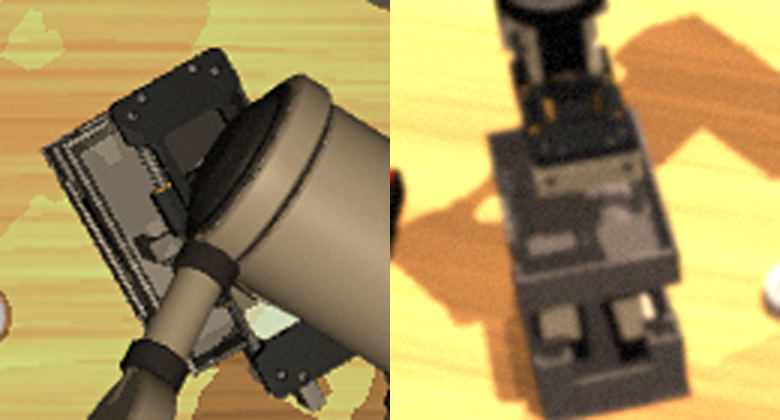

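The top view of the carried tray is mostly blocked by the gripper. The scene view shows the tray's back wall, level and parallel with the lower tray's. Before lowering I'll check the socket estimate in both start images, marking the predicted socket mouth corners.

Run:
```python
from h import *
C=np.array([.5131,-.2300]);y=.521
R=np.array([[np.cos(y),-np.sin(y)],[np.sin(y),np.cos(y)]])
out=[]
for n in('top','scene'):
    k=load(n,'0'); im=cv2.cvtColor(k['pixels'],cv2.COLOR_RGB2BGR); u,v=map(int,proj(k,(*C,.06)));s=7 if n=='top' else 8
    h,w=560//s//2,390//s//2
    if n=='top': s=5;h,w=56,39
    cr=cv2.convertScaleAbs(cv2.resize(im[v-h:v+h,u-w:u+w],None,fx=s,fy=s,interpolation=cv2.INTER_CUBIC),alpha=1.8)
    for sx in(-1,1):
        for sy in(-1,1):
            for dx in(-8.2,8.2):
                for dy in(-8.2,8.2):
                    p=C+R@np.array([sx*.069+dx/1e3,sy*.044+dy/1e3]); a,b=proj(k,(*p,.07))
                    cv2.circle(cr,(round((a-u+w+.5)*s-.5),round((b-v+h+.5)*s-.5)),2,(0,0,255),-1)
    o=np.zeros((560,395,3),np.uint8); o[:min(560,cr.shape[0]),:min(395,cr.shape[1])]=cr[:560,:395]; out.append(o); print(n,u,v,w,h,s)
cv2.imwrite('pics/crop4.png',np.hstack(out))
```

```text
top 411 275 39 56 5
scene 249 223 24 35 8
```

View pics/crop4.png

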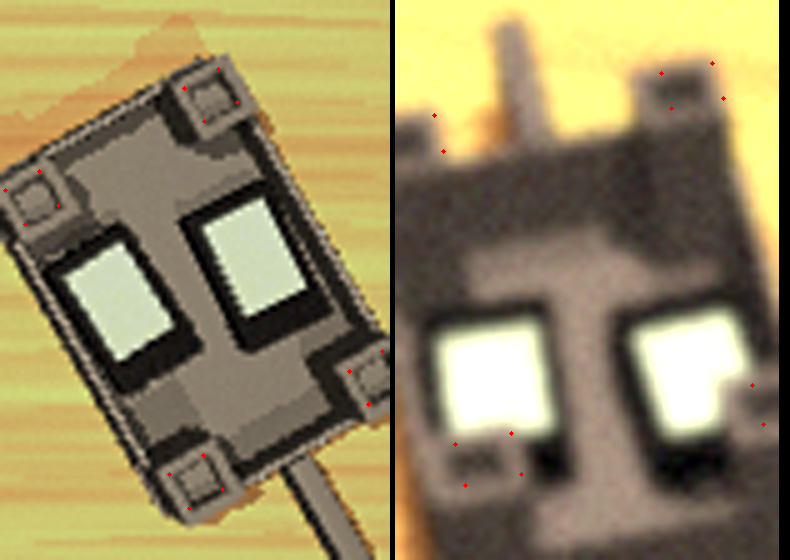

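The red dots match the socket outlines to within about 1 px in the top view. In the scene view they sit about 1.3 px to the right, so I'll check that camera's bias on the held tray, whose pose the gripper gives.

Run:
```python
from h import *
k=load('scene','2'); im=cv2.cvtColor(k['pixels'],cv2.COLOR_RGB2BGR)
C=np.array([.5130,-.2300]);y=.521
R=np.array([[np.cos(y),-np.sin(y)],[np.sin(y),np.cos(y)]])
u0,v0,s=200,155,8
cr=cv2.convertScaleAbs(cv2.resize(im[v0:v0+72,u0:u0+95],None,fx=s,fy=s,interpolation=cv2.INTER_CUBIC),alpha=2.2)
cr2=cv2.convertScaleAbs(cr)
T=[(85,60,47,(0,0,255)),(85,-60,47,(0,0,255)),(85,60,12,(0,0,255)),(85,-60,12,(0,0,255)),(-85,60,47,(0,0,255)),(-85,-60,47,(0,0,255))]
for x,yy,z,col in T:
    a,b=proj(k,(*(C+R@np.array([x,yy])/1e3),z/1e3+.1197)); cv2.circle(cr,(round((a-u0+.5)*s),round((b-v0+.5)*s)),3,col,-1)
for x,yy in [(83,58),(83,-58)]:
    a,b=proj(k,(*(C+R@np.array([x,yy])/1e3),.070)); cv2.circle(cr,(round((a-u0+.5)*s),round((b-v0+.5)*s)),3,(255,0,0),-1)
for x,yy in [(85,60),(85,-60)]:
    a,b=proj(k,(*(C+R@np.array([x,yy])/1e3),.045)); cv2.circle(cr,(round((a-u0+.5)*s),round((b-v0+.5)*s)),3,(0,255,0),-1)
cv2.imwrite('pics/crop5.png',cr)
```

```text
(no output)
```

View pics/crop5.png

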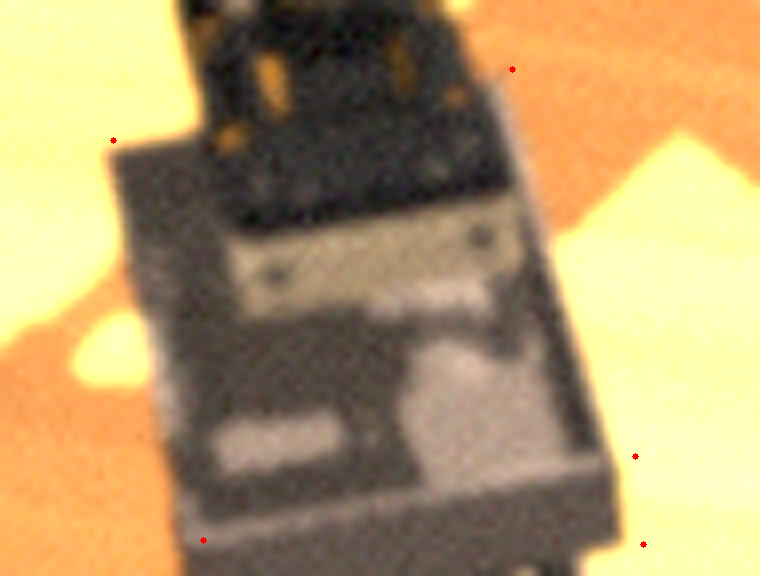

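The held tray's corners sit 2–3 px left of the prediction too, so the scene camera has a bias. I'll lower the tray until the lugs are just above the posts and compare lug to post directly.

Request:
{"fn": "step_arm", "kwargs": {
  "motion": [
    [[0,0,0.2],0],
    [[0,0,0.45],0],
    [[0,0,0.65],0],
    [[0,0,0.74],0],
    [[0,0,0.75],0],
    [[0,0,0.75],0]
  ]
}}

```text
time: 12.68
tool_pos: [0.5134, -0.2305, 0.1516]
tool_rot: [3.141, 0.001, 2.092]
contact_force: [0.5, 0.3, -4.6]
opening: 0.0136
grip_force: 40.0
```

Run:
```python
from h import *
k=snap('scene','3'); ims=[snap('scene','3%d'%i)['pixels'].astype(float) for i in range(4)]+[k['pixels'].astype(float)]
im=np.mean(ims,0).astype(np.uint8)[:,:,::-1]
o=robot.observe(); print(o['tool_pos'],o['tool_rot'],o['contact_force'])
u0,v0,s=205,190,9
g=cv2.resize(im[v0:v0+65,u0:u0+88],None,fx=s,fy=s,interpolation=cv2.INTER_CUBIC).astype(float)
g=np.clip(255*(np.clip(g,0,255)/255)**.5*1.2,0,255).astype(np.uint8)
cv2.imwrite('pics/crop6.png',g)
C=np.array([.5130,-.2300]);y=.521
R=np.array([[np.cos(y),-np.sin(y)],[np.sin(y),np.cos(y)]])
for x,yy,z in [(85,60,121),(85,-60,121),(85,60,86),(85,-60,86),(83,58,70),(83,-58,70),(85,60,0),(85,-60,0)]:
    a,b=proj(k,(*(C+R@np.array([x,yy])/1e3),z/1e3)); print(x,yy,z,round((a-u0+.5)*s),round((b-v0+.5)*s))
```

```text
[ 0.5133324  -0.23039923  0.15165089] [3.14120075e+00 5.94999859e-04 2.09224423e+00] [ 0.57373165 -0.8177637  -4.52388748]
85 60 121 681 327
85 -60 121 208 421
85 60 86 689 421
85 -60 86 226 515
83 58 70 683 459
83 -58 70 240 549
85 60 0 708 637
85 -60 0 267 729
```

View pics/crop6.png

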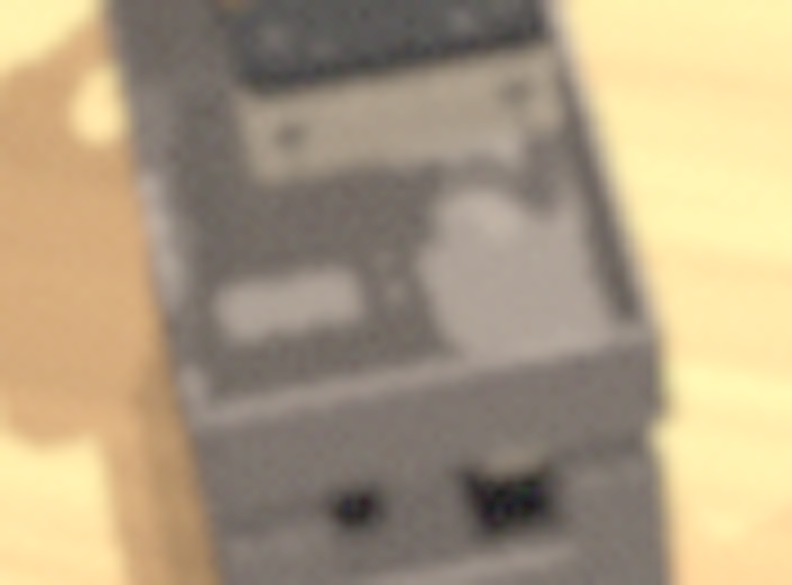

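The tray's and the lower tray's edges share nearly the same image offset (tray about -21, base about -27 of 9x px). They are therefore aligned to about 1 mm, within the bevels' capture range. Lowering gently now.

Request:
{"fn": "step_arm", "kwargs": {
  "motion": [
    [[0,0,0.02],0],
    [[0,0,0.04],0],
    [[0,0,0.06],0],
    [[0,0,0.08],0],
    [[0,0,0.1],0],
    [[0,0,0.12],0],
    [[0,0,0.13],0],
    [[0,0,0.13],0]
  ]
}}

```text
time: 13.92
tool_pos: [0.5132, -0.2303, 0.1435]
tool_rot: [3.142, -0.0, 2.092]
contact_force: [0.9, -1.0, -4.1]
opening: 0.0137
grip_force: 40.0
```

Request:
{"fn": "step_arm", "kwargs": {
  "motion": [
    [[0,0,0.02],0],
    [[0,0,0.04],0],
    [[0,0,0.06],0],
    [[0,0,0.08],0],
    [[0,0,0.1],0],
    [[0,0,0.12],0],
    [[0,0,0.13],0],
    [[0,0,0.14],0],
    [[0,0,0.14],0]
  ]
}}

```text
time: 15.05
tool_pos: [0.5132, -0.2303, 0.1351]
tool_rot: [3.142, -0.0, 2.092]
contact_force: [-0.2, -0.7, -4.4]
opening: 0.0137
grip_force: 40.0
```

Request:
{"fn": "step_arm", "kwargs": {
  "motion": [
    [[0,0,0.01],0],
    [[0,0,0.02],0],
    [[0,0,0.03],0],
    [[0,0,0.03],0]
  ]
}}

```text
time: 15.55
tool_pos: [0.5133, -0.2303, 0.1343]
tool_rot: [3.141, 0.001, 2.092]
contact_force: [-2.4, 1.4, 5.0]
opening: 0.0138
grip_force: 40.0
```

Contact is at z = 0.1343, exactly the predicted home height, with a force of only about 10 N. Releasing.

Request:
{"fn": "step_arm", "kwargs": {
  "motion": [
    [[0,0,0],0],
    [[0,0,0],0],
    [[0,0,0],0],
    [[0,0,0],0],
    [[0,0,0],0],
    [[0,0,0],0]
  ],
  "hand": 100
}}

```text
time: 16.3
tool_pos: [0.5132, -0.2303, 0.1333]
tool_rot: [3.142, -0.0, 2.092]
contact_force: [0.0, 0.9, -0.0]
opening: 0.0556
grip_force: 0.0
```

Request:
{"fn": "step_arm", "kwargs": {
  "motion": [
    [[0,0,-0.2],0],
    [[0,0,-0.6],0],
    [[0,0,-1.2],0],
    [[0,0,-1.8],0],
    [[2.0,0,-2.0],0],
    [[3.0,0,-2.0],0],
    [[3.0,0,-2.0],0],
    [[3.0,0,-2.0],0]
  ]
}}

```text
time: 17.3
tool_pos: [0.422, -0.0717, 0.2548]
tool_rot: [3.14, 0.001, 2.096]
contact_force: [0.6, -1.1, 0.6]
opening: 0.0559
grip_force: 0.0
```

Run:
```python
from h import *
o=[]
for n in('top','scene'):
    k=snap(n,'4'); im=cv2.cvtColor(k['pixels'],cv2.COLOR_RGB2BGR); u,v=map(int,proj(k,(.513,-.23,.08)))
    o.append(cv2.resize(im[v-65:v+65,u-65:u+65],(390,390),interpolation=cv2.INTER_CUBIC))
cv2.imwrite('pics/crop7.png',cv2.convertScaleAbs(np.hstack(o),alpha=1.8)); print(robot.observe()['tool_pos'],robot.observe()['time'])
```

```text
[ 0.42397145 -0.07418011  0.25443688] 17.4
```

View pics/crop7.png

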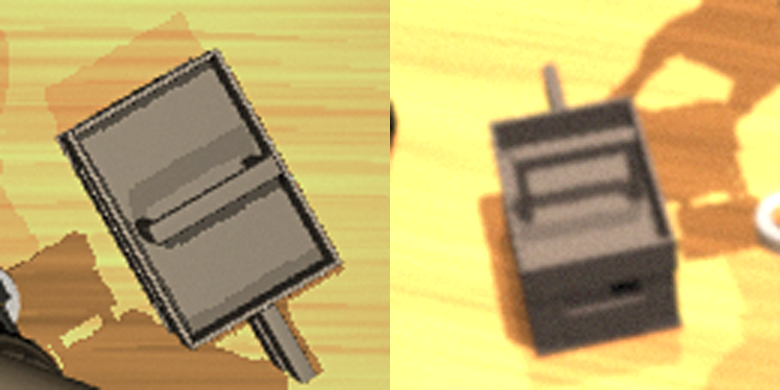

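The tray is seated squarely on the lower tray. Its corners are at (62,135), (215,52), (340,265) and (192,345), level in both views, and both fins are together at (290,350). The arm is clear, so I'm handing in.

```bash
python3 -c "
from cell import robot
print(robot.hand_in())"
```

```text
the job is handed in; nothing more can be done
None
```

I pulled the tray clear, let it go on the desk, then lifted it by its handle and set it on the lower tray with both fins on the same side. It went down to the expected full-home height with about 10 N of contact; the job was handed in at about 17.4 s, and the hand-in returned no verdict.

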